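# Hang the bur rack that fits the set screws

### The job

The two screws in the sloping tool board have been set for one of the two bur racks that lie on its lower edge. See which rack has the matching keyholes and hang that one up: round holes over the screw heads, plate flat on the board, then slide it straight down the slope as far as it goes, so that the screws sit at the ends of the narrow slots, and let go. Leave the other rack, the jar, the pliers and the loupe as they are.

Things in the scene. Friction and masses are not known exactly. Their poses are not given: they have to be found in the camera images.
- board: fixed wooden tool board, 240 mm wide (y), 160 deep (x), 132 high, facing the right-hand end of the bench. Its face rises at 35 degrees from level towards the board's +x and is the plane through board-frame points (-90, y, 20) and (70, y, 132) mm. A lip 12 mm wide, 11 mm proud, runs along its lower edge. Brass inserts dot it flush; the screws' row lies 130 mm up it. Origin: on the worktop below it
- screw_l: left screw (seen facing the board; board +y, nearer the robot): round-head, steel, fixed square in the face. Shank 5 mm thick; head 12 mm across, its underside 5.5 mm and its top 10 mm off the face. Origin: where its axis meets the face. Its x points up the slope, y along the row to the left, z square out of the face
- screw_r: right screw (farther from the robot), same kind and axes, in the same row; it stands either 48 mm or 72 mm from the left one
- rack_wide: loose bur rack, about 0.12 kg, lying on the face against the lip: aluminium plate 4 mm thick, 100 mm long (y), x from -15 to +46 mm, keyholes 72 mm apart. On it, along its +x edge, a wooden bar to hold it by: x 26 to 44 mm, 96 mm long, z 4 to 34 mm; short burs stand 19 mm above it over 25 mm from its middle. Origin: plate underside, midway between the round holes; x up the slope, z off the face
- rack_wide_hole_l (a point): centre of the wide rack's left (+y) round keyhole end, 18 mm across, on the plate's underside: (0, 36, 0) mm in the rack's frame. From it a slot 8.5 mm wide runs to x = 22 mm
- rack_wide_lock_l (a point): on the underside of the wide rack's plate, where the axis of the left (+y) screw passes when its shank touches the slot's end: (19.5, 36, 0) mm in the rack's frame, so the rack slides 19.5 mm down the slope from heads-in-holes to home
- rack_wide_hole_r (a point): centre of the wide rack's right (-y) round keyhole end, 18 mm across, on the plate's underside: (0, -36, 0) mm in the rack's frame. From it a slot 8.5 mm wide runs to x = 22 mm
- rack_wide_lock_r (a point): on the underside of the wide rack's plate, where the axis of the right (-y) screw passes when its shank touches the slot's end: (19.5, -36, 0) mm in the rack's frame, so the rack slides 19.5 mm down the slope from heads-in-holes to home
- rack_narrow: loose bur rack, about 0.12 kg, lying on the face against the lip: aluminium plate 4 mm thick, 76 mm long (y), x from -15 to +46 mm, keyholes 48 mm apart. On it, along its +x edge, a wooden bar to hold it by: x 26 to 44 mm, 72 mm long, z 4 to 34 mm; short burs stand 19 mm above it over 25 mm from its middle. Origin: plate underside, midway between the round holes; x up the slope, z off the face
- rack_narrow_hole_l (a point): centre of the narrow rack's left (+y) round keyhole end, 18 mm across, on the plate's underside: (0, 24, 0) mm in the rack's frame. From it a slot 8.5 mm wide runs to x = 22 mm
- rack_narrow_lock_l (a point): on the underside of the narrow rack's plate, where the axis of the left (+y) screw passes when its shank touches the slot's end: (19.5, 24, 0) mm in the rack's frame, so the rack slides 19.5 mm down the slope from heads-in-holes to home
- rack_narrow_hole_r (a point): centre of the narrow rack's right (-y) round keyhole end, 18 mm across, on the plate's underside: (0, -24, 0) mm in the rack's frame. From it a slot 8.5 mm wide runs to x = 22 mm
- rack_narrow_lock_r (a point): on the underside of the narrow rack's plate, where the axis of the right (-y) screw passes when its shank touches the slot's end: (19.5, -24, 0) mm in the rack's frame, so the rack slides 19.5 mm down the slope from heads-in-holes to home
- flux_jar: loose lidded jar, 48 mm across, 60 mm high, on the worktop behind the board; bystander; origin under its middle
- flat_pliers: loose pliers, 51x130x13 mm, on the worktop behind the board; bystander; origin under its middle
- loupe: loose black eye loupe, 33 mm across, 30 mm high, on the worktop behind the board; bystander; origin under its middle
- board_front (a point): a point in clear air, 150 mm square off the board's face, in front of its middle. The way in is from here, from the right: a fixed lamp trough hangs 0.51 m above the bench front (x 0.24 to 0.42 m at its right end, y = -0.24 m) and runs left from there over the whole bench; a motor hangs at x 0.2 to 0.3, y -0.3 to -0.2, 0.34 to 0.45 m up. Keep the arm clear of both

How it is judged:
By the outcome, as a careful person would: the job done as asked, in the order asked, and still so for the second after the job is handed in, with the robot touching nothing.
It also fails if it takes over 35 s, if anything falls off the work surface, if the arm or the gripper's body presses on something with over 40 N, if the wrist force passes 120 N, or if a joint passes its speed limit or range.

### The arm

A 7-joint arm with a two-finger parallel gripper is mounted at the origin on a cart in front of the work surface, level with it; the furniture and walls round the work are solid. World frame = base frame: x ahead of the robot, y to its left, z up, the work surface at z = 0. Lengths are in mm, angles in rad, forces in N, time in s.
With the tool pointing down it reaches from about 350 to 775 mm from the base axis. Payload 3.1 kg.
Tool frame: the origin (TCP) lies at the very end of the fingers, on their centre line; the grasp point (between the pads) lies 19 mm behind it; z points along the fingers, y is the line along which they close (so a half turn about z gives the same grasp; the last joint's range is limited). The gripper opens to 85 mm and grips with 20 to 120 N. Pads are 22 mm wide; open, the fingers measure 114 mm over their backs; the gripper's body (76 mm by 85 mm) begins 54 mm behind the grasp point. The pads swing forward as they close: fully open they stand 13 mm farther back than shut.
Start: joints at [1.096, 0.311, 0.014, 1.512, -0.004, 1.319, -0.027], TCP at [230.711, -499.289, 231.304] pointing down, gripper open.
Joint ranges: [-2.7, 2.7], [-0.3, 1.91], [-1.27, 1.3], [0.12, 2.57], [-1.44, 4.58], [0.2, 2.03], [-3.05, 3.05]. Speed limits (rad/s): [2.79, 2.79, 3.14, 3.14, 3.14, 3.14, 3.14].

### API

Orientations are given as a unit quaternion [x, y, z, w].
In Python, from cell import manip, read_camera, camera_model gives the robot as it stands. The module is installed in compiled form; this text tells all that it offers.
- The arm moves only by the tool drive_tool, never from a script. Its argument "motion" is a list that holds one entry, the list of rows, each a list of 5 numbers: the shift along the tool's x, y, z in mm, then the turn about the tool's z in degrees, then the closure, from 0 (fully open) to 1 (shut). A call has 1 to 8 rows; each row shifts and turns the commanded pose from where the row before left it, along the tool's axes as they then stand; what a row does not reach is not made up. A row lasts 1/10 s, in which the tool goes at most 50 mm and 8.59 degrees, less where a joint would pass 70% of its speed; a pose out of reach is approached as far as the arm can. A call is refused whole if a number of a shift passes 50 or a number of a turn 8.59, either way. A call with a gripper value outside its range is refused whole. The fingers move at their own pace and stop on an object; the grip force is fixed at half the most. Time passes only in rows, so rows that do not move let the fingers close. It gives the time, the measured TCP pose, the force, the opening and the grip force at its end, in the units of the state.
- manip.state(): the state, without advancing time (a new reading comes with each control period).
- read_camera(name): name is "scene" or "top"; returns (picture, depth): 420x560x3 uint8, blue, green, red; 420x560 float32, mm along the optical axis (not along the pixel's ray), 0 where there is no reading.
- camera_model(name): a dict with "vfov" (degrees; the focal length in pixels is half the picture's height over the tangent of half this angle, whatever the lens; pixels are square), "cx", "cy" (the principal point, pixels), "dist" ([k1, k2, p1, p2, k3] as OpenCV has them; the pictures are not rectified), "rvec" (rotation vector, rad) and "tvec" (3), from world to camera coordinates, as OpenCV has them. Camera axes: x right, y down, z forward; pixel columns grow to the right and rows downward; lengths in mm; the calibration is good to about 2 mm. A picture is of the moment at which its call begins. camera_model takes no time and is no camera call.
- manip.finish_job(): hands the job in; it is judged then, once.
The state is a dict: "clock": time; "qpos": joint angles; "dq": joint speeds; "joint_torque": joint torques, N m; "eef_pos": TCP position; "orientation": TCP orientation; "force": force on the tool from outside, world axes, zero at the start; "ft_torque": the same for the moment, N m; "finger_gap": finger opening in mm; "finger_force": force on a finger pad.
Only numpy, scipy, OpenCV 4.12 (cv2) and the standard library are available. Lean on these libraries where they do the work, as an engineer would, in place of code of your own. Each camera call takes 0.05 s, during which the arm holds its last target. There are 200 camera calls.

## Working session

There is one attempt and no reset: what is moved stays moved. The work goes in short steps, Python scripts to look and compute and a tool call to move; the robot and the scene stay as the last step left them, time stands still between calls to the robot, and variables do not carry over. Pictures are saved under pics/ and viewed, at most 10 in all, crops included, and the job is handed in when it is done.

Besides the shell and the picture viewer there is one more tool, called after "Request:" by a JSON object that holds its "method" and its "body". drive_tool: Moves the arm, as the interface text tells. Its arguments: {"type":"object","properties":{"motion":{"type":"array","items":{"type":"array","items":{"type":"array","items":{"type":"number"}}}}},"required":["motion"]}

```bash
mkdir -p pics; cat > h.py <<'E'
import numpy as np, cv2
from cell import manip, read_camera, camera_model
from scipy.spatial.transform import Rotation as R
def K(m):
    f=210/np.tan(np.radians(m["vfov"])/2); return np.array([[f,0,m["cx"]],[0,f,m["cy"]],[0,0,1.]])
def ray(name,uv):
    m=camera_model(name); Rm=cv2.Rodrigues(np.array(m["rvec"],float))[0]; t=np.array(m["tvec"],float).ravel()
    p=cv2.undistortPoints(np.array(uv,float).reshape(-1,1,2),K(m),np.array(m["dist"],float)).reshape(-1,2)
    d=np.c_[p,np.ones(len(p))]@Rm
    return -Rm.T@t,d   # d has unit depth
def deproj(name,uv,z): 
    o,d=ray(name,uv); return o+d*np.asarray(z)[:,None]
def onplane(name,uv,n,c):
    o,d=ray(name,uv); s=(c-n@o)/(d@n); return o+d*s[:,None]
E
python3 - <<'E'
from h import *
for n in("scene","top"):
    p,d=read_camera(n); cv2.imwrite(f"pics/{n}0.png",p); np.savez(f"{n}0",p=p,d=d)
    m=camera_model(n); print(n,m,ray(n,[[280,210]]))
print(manip.state())
E
```

```text
scene {'vfov': 52.67072295637839, 'cx': 283.4094812259614, 'cy': 210.3077486498242, 'dist': array([0.02662208, 0.        , 0.        , 0.        , 0.        ]), 'rvec': array([ 1.93789721, -0.97577504,  0.57901421]), 'tvec': array([-382.03868672,  275.47597862,  643.94275044])} (array([-115.33021917, -538.74943778,  577.01891011]), array([[ 0.69639592,  0.4985243 , -0.51630549]]))
top {'vfov': 54.825090915447596, 'cx': 280.44666849187854, 'cy': 210.48492335794532, 'dist': array([-0.09673143,  0.        ,  0.        ,  0.        ,  0.        ]), 'rvec': array([ 2.19487978, -2.15009543,  0.02293985]), 'tvec': array([-97.66561278, 475.3053624 , 964.08003178])} (array([ 419.71808188, -125.73503706,  986.37290075]), array([[ 0.06005792,  0.03992669, -0.99739739]]))
{'clock': 0.1, 'qpos': array([ 1.09629525,  0.31166056,  0.01402191,  1.512933  , -0.00444799,
        1.31921693, -0.02719918]), 'dq': array([ 0.00021364, -0.00096173, -0.0001372 , -0.0032664 , -0.00151538,
       -0.00050383,  0.00122375]), 'joint_torque': array([ 8.73159934e-04, -3.80853832e+01,  1.46903568e-01, -2.31241769e+01,
        1.23355893e-02,  8.05954653e-03,  1.13868202e-05]), 'eef_pos': array([ 230.40782313, -498.66640564,  230.30695966]), 'orientation': array([ 9.76672009e-01,  2.14733769e-01, -2.60831811e-04, -1.06180420e-03]), 'force': array([0.65049665, 0.56809773, 0.25757661]), 'ft_torque': array([-0.03388946, -0.01017049,  0.02225221]), 'finger_force': 0.0, 'finger_gap': 85.24677734832005}
```

View pics/scene0.png

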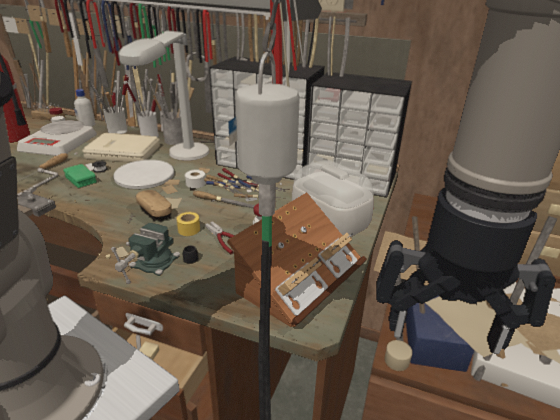

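View pics/top0.png

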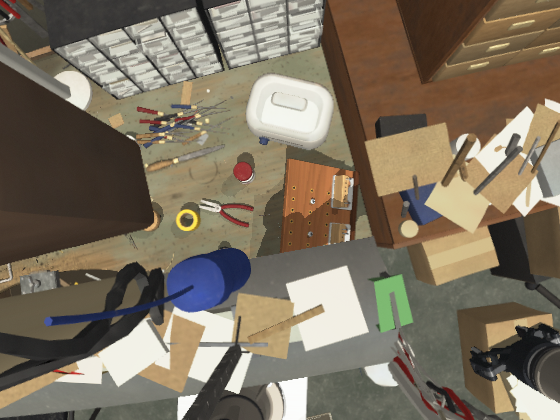

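```bash
python3 - <<'E'
from h import *
a=np.load("top0.npz");b=np.load("scene0.npz")
A=cv2.resize(a['p'][150:260,270:370],None,fx=5.4,fy=5.4,interpolation=cv2.INTER_CUBIC)
cv2.imwrite("pics/topc.png",A)
cv2.imwrite("pics/scc.png",cv2.resize(b['p'][190:325,230:370],None,fx=4.4,fy=4.4,interpolation=cv2.INTER_CUBIC))
# board plane from depth
us,vs=np.meshgrid(np.arange(288,328),np.arange(170,245)); d=a['d'][170:245,288:328]
P=deproj("top",np.c_[us.ravel(),vs.ravel()],d.ravel()); 
c=P.mean(0)
for _ in range(3):
    n=np.linalg.svd(P-c,full_matrices=False)[2][2]; r=(P-c)@n; k=abs(r)<3; P=P[k]; c=P.mean(0)
n*=np.sign(n[2]); print(n,n@c,len(P),c,np.degrees(np.arccos(n[2])))
E
```

```text
[-0.02007209 -0.75663863  0.65352513] 168.12500561327752 215 [ 483.42296781 -151.52530626   96.67327693] 49.19208839040932
```

View pics/topc.png

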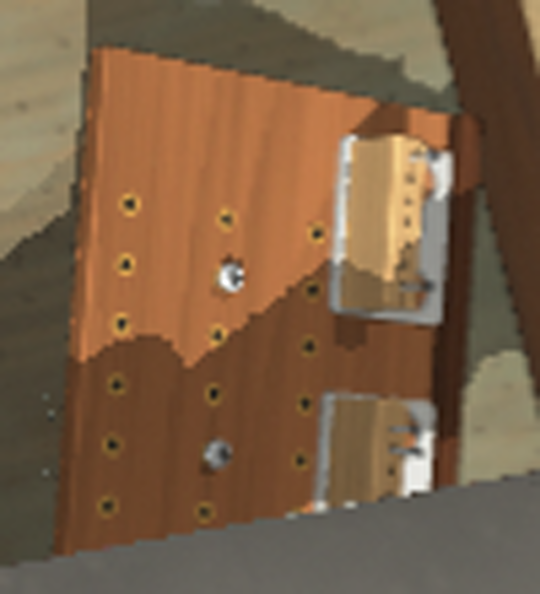

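View pics/scc.png

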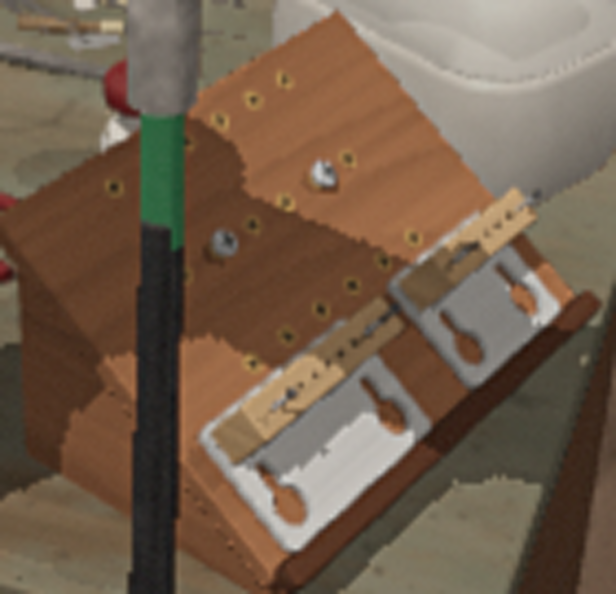

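The pictures show three rows of inserts. In the middle row the screws are at top pixels (312.8,201.3) and (310.2,234.3), and at scene pixels (303.4,229.8) and (280.9,245). The wide rack is nearer the robot, and the narrow one is farther away.

```bash
cat > m.py <<'E'
from h import *
T=np.array([(317,233),(313,289),(309,346),(305,404),(301,461),(297,515),(226,219),(218,335),(213,393),(204,512),(130,204),(126,264),(121,324),(116,385),(107,506),(231,277),(217,455)])/5.4+[270,150]
S=np.array([(413,237),(384,261),(351,285),(320,309),(287,336),(252,362),(348,158),(286,202),(252,224),(188,275),(285,79),(252,99),(220,120),(190,143),(115,187),(323,175),(224,242)])/4.4+[230,190]
T-=.4;S-=.4   # crop resize centre offset
def tri(T,S):
    o1,d1=ray("top",T);o2,d2=ray("scene",S);X=[]
    for a,b in zip(d1,d2):
        s=np.linalg.lstsq(np.c_[a,-b],o2-o1,rcond=None)[0]; X.append([*((o1+a*s[0]+o2+b*s[1])/2),np.linalg.norm(o1+a*s[0]-o2-b*s[1])])
    return np.array(X)
E
python3 - <<'E'
from m import *
np.set_printoptions(precision=1,suppress=True)
X=tri(T,S);print(X); I=X[:15,:3]; c=I.mean(0); U=np.linalg.svd(I-c)[2]; n=U[2]*np.sign(U[2][2])
print(n.round(3),np.degrees(np.arccos(n[2])),(I-c)@n,(X[15:,:3]-c)@n, np.linalg.norm(X[15,:3]-X[16,:3]),X[16,:3]-X[15,:3])
for a,b in((0,5),(6,9),(10,14)): v=X[b,:3]-X[a,:3];print(v,np.linalg.norm(v))
E
```

```text
[[ 516.4 -198.    69.7    0.3]
 [ 492.8 -196.7   69.     0.4]
 [ 468.5 -195.    69.     0.6]
 [ 444.3 -193.9   69.8    0. ]
 [ 420.5 -192.6   69.2    0. ]
 [ 397.6 -190.9   68.9    1. ]
 [ 518.5 -158.7   96.9    0.4]
 [ 471.  -156.1   96.6    0.1]
 [ 447.2 -154.3   96.9    0.3]
 [ 399.8 -152.7   96.1    2.5]
 [ 520.8 -119.7  124.8    0.6]
 [ 496.7 -118.2  124.8    0.3]
 [ 473.  -116.9  124.4    0.1]
 [ 449.5 -116.2  123.6    2.1]
 [ 401.3 -113.   124.2    0.6]
 [ 494.3 -160.7  100.9    0.2]
 [ 422.3 -156.5  102.2    0.4]]
[-0.  -0.6  0.8] 35.131205442846436 [ 0.2 -0.2 -0.3  0.5  0.2 -0.2 -0.2 -0.2 -0.1  0.   0.2  0.2 -0.  -0.3
  0.1] [5.1 6.4] 72.16415175066534 [-72.    4.2   1.4]
[-118.7    7.    -0.8] 118.92151530806686
[-118.8    5.9   -0.8] 118.93599724979462
[-119.5    6.7   -0.6] 119.65586713154057
```

The screws measure 72 mm apart, so the wide rack matches. The moves keep the tool vertical, so I may have to hold the rack by its burs. I'll look at the burs close up.

```bash
python3 - <<'E'
from h import *
P=[]
for i in range(6):
    p,d=read_camera("scene"); P.append(p.astype(float))
p=np.mean(P,0).astype(np.uint8)
a=np.load("top0.npz")['p']
z=lambda q,f:cv2.resize(q,None,fx=f,fy=f,interpolation=cv2.INTER_CUBIC)
A=z(p[245:310,270:340],8); B=z(a[215:250,320:360],8)
im=np.zeros((A.shape[0],800,3),np.uint8); im[:,:560]=A; im[:B.shape[0],560:560+min(240,B.shape[1])]=B[:,:240]
im=cv2.convertScaleAbs(im,alpha=1.3); cv2.imwrite("pics/bur.png",im)
E
```

```text
(no output)
```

View pics/bur.png

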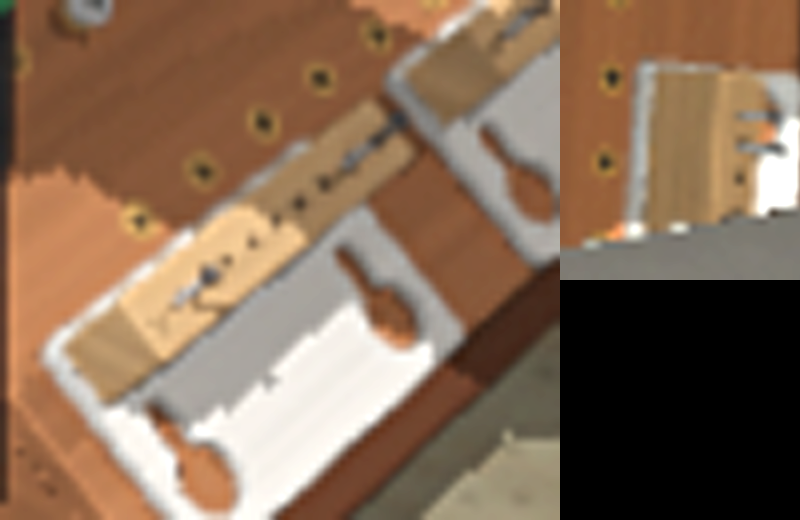

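Request:
{"method": "drive_tool", "body": {"motion": [[[30, 0, 0, 0, 0], [30, 0, 0, 0, 0], [30, 0, 0, 0, 0], [30, 0, 0, 0, 0], [30, 0, 0, 0, 0], [30, 0, 0, 0, 0], [30, 0, 0, 0, 0], [30, 0, 0, 0, 0]]]}}

```text
clock: 1.2
eef_pos: [449.6, -398.0, 231.3]
orientation: [0.977, 0.215, -0.0, 0.0]
force: [0.7, -1.2, 0.3]
finger_gap: 85.2
finger_force: 0.0
```

```bash
python3 -c "
from h import *
s=manip.state()
print(s['qpos'].tolist(),s['eef_pos'].tolist(),s['orientation'].tolist(),s['clock'])"
```

```text
[0.7554188639277619, 0.41869217706377665, -0.08714626890256319, 1.3602689743639023, 0.0362742488097877, 1.3640772039762303, -0.4696409629589679] [449.6035512657038, -398.0272528379051, 231.32292295235652] [0.9766731543881153, 0.21473133030150238, -1.1754135380093816e-05, 7.173810829638045e-05] 1.2
```

Request:
{"method": "drive_tool", "body": {"motion": [[[-49, -12, 0, 0, 0], [-49, -12, 0, 0, 0], [-49, -12, 0, 0, 0], [-49, -12, 0, 0, 0], [-49, -12, 0, 0, 0], [-49, -12, 0, 0, 0], [-49, -12, 0, 0, 0], [-49, -12, 0, 0, 0]]]}}

```text
clock: 2.0
eef_pos: [54.0, -475.3, 231.6]
orientation: [0.977, 0.215, 0.0, 0.001]
force: [-0.1, -1.0, -0.5]
finger_gap: 85.0
finger_force: 0.0
```

```bash
cat > s.py <<'E'
from h import *
np.set_printoptions(precision=3,suppress=True)
s=manip.state(); M=R.from_quat(s['orientation']).as_matrix()
print(round(s['clock'],2),'q',s['qpos'],'p',s['eef_pos'].round(1),'F',s['force'].round(1)); print(M)
E
python3 s.py
```

```text
2.0 q [ 1.303  0.162  0.137  1.702 -0.023  1.278  0.307] p [  54.  -475.3  231.6] F [-0.1 -1.  -0.5]
[[ 0.908  0.42   0.   ]
 [ 0.42  -0.908 -0.001]
 [-0.     0.001 -1.   ]]
```

Request:
{"method": "drive_tool", "body": {"motion": [[[10, -23, 0, 0, 0], [10, -23, 0, 0, 0], [10, -23, 0, 0, 0], [10, -23, 0, 0, 0], [10, -23, 0, 0, 0], [10, -23, 0, 0, 0], [10, -23, 0, 0, 0], [10, -23, 0, 0, 0]]]}}

```text
clock: 2.8
eef_pos: [51.4, -273.6, 231.4]
orientation: [0.977, 0.215, 0.0, 0.0]
force: [0.4, -0.1, -0.3]
finger_gap: 85.5
finger_force: 0.0
```

```bash
python3 s.py
```

```text
2.8 q [ 1.257 -0.271  0.051  2.106  0.014  1.306  0.165] p [  51.4 -273.6  231.4] F [ 0.4 -0.1 -0.3]
[[ 0.908  0.419  0.   ]
 [ 0.419 -0.908 -0.001]
 [-0.     0.001 -1.   ]]
```

Request:
{"method": "drive_tool", "body": {"motion": [[[10, -23, 0, 0, 0], [10, -23, 0, 0, 0], [10, -23, 0, 0, 0]]]}}

```text
clock: 3.1
eef_pos: [59.6, -238.3, 217.9]
orientation: [0.976, 0.215, -0.001, -0.023]
force: [-0.7, 0.6, 0.0]
finger_gap: 85.3
finger_force: 0.0
```

```bash
python3 s.py
```

```text
3.1 q [ 1.589 -0.296 -0.246  2.151 -0.072  1.325  0.236] p [  59.6 -238.3  217.9] F [-0.7  0.6  0. ]
[[ 0.908  0.419 -0.011]
 [ 0.419 -0.907  0.044]
 [ 0.009 -0.045 -0.999]]
```

Request:
{"method": "drive_tool", "body": {"motion": [[[9, -22, -10, 0, 0], [9, -22, -10, 0, 0], [9, -22, -10, 0, 0], [9, -22, -10, 0, 0]]]}}

```text
clock: 3.5
eef_pos: [78.8, -203.8, 239.4]
orientation: [0.974, 0.215, -0.005, -0.067]
force: [0.9, 0.3, 0.8]
finger_gap: 85.4
finger_force: 0.0
```

```bash
python3 s.py
```

```text
3.5 q [ 1.473 -0.296 -0.239  2.105 -0.074  1.46   0.125] p [  78.8 -203.8  239.4] F [0.9 0.3 0.8]
[[ 0.908  0.418 -0.039]
 [ 0.419 -0.899  0.129]
 [ 0.019 -0.133 -0.991]]
```

Request:
{"method": "drive_tool", "body": {"motion": [[[-9, 30, 0, 0, 0], [-9, 30, 0, 0, 0], [-9, 30, 0, 0, 0]]]}}

```text
clock: 3.8
eef_pos: [92.2, -297.7, 226.8]
orientation: [0.974, 0.215, -0.005, -0.066]
force: [0.7, -0.3, 0.2]
finger_gap: 85.7
finger_force: 0.0
```

```bash
python3 s.py
```

```text
3.8 q [ 1.483 -0.071 -0.242  1.964 -0.022  1.379  0.112] p [  92.2 -297.7  226.8] F [ 0.7 -0.3  0.2]
[[ 0.907  0.419 -0.038]
 [ 0.42  -0.899  0.127]
 [ 0.019 -0.131 -0.991]]
```

```bash
cat > fk.py <<'E'
from h import *
from scipy.optimize import least_squares
import itertools
D=[([1.09629525,.31166056,.01402191,1.512933,-.00444799,1.31921693,-.02719918],[230.41,-498.67,230.31],[.976672,.214734,-.00026,-.00106]),
([.75542,.41869,-.08715,1.36027,.03627,1.36408,-.46964],[449.60,-398.03,231.32],[.976673,.214731,0,.00007]),
([1.303,.162,.137,1.702,-.023,1.278,.307],[54,-475.3,231.6],[.977,.215,0,.001]),
([1.257,-.271,.051,2.106,.014,1.306,.165],[51.4,-273.6,231.4],[.977,.215,0,0]),
([1.589,-.296,-.246,2.151,-.072,1.325,.236],[59.6,-238.3,217.9],[.976,.215,-.001,-.023]),
([1.473,-.296,-.239,2.105,-.074,1.46,.125],[78.8,-203.8,239.4],[.974,.215,-.005,-.067]),
([1.483,-.071,-.242,1.964,-.022,1.379,.112],[92.2,-297.7,226.8],[.974,.215,-.005,-.066])]
def fk(q,L,S,full=False):
    A=R.identity();p=np.zeros(3);P=[]
    seg={0:[0,0,L[0]],2:[0,0,L[1]],4:[0,0,L[2]],6:[0,0,L[3]]}
    p=p+np.array(seg[0]);P.append(p)
    for i in range(7):
        A=A*R.from_euler('y' if i%2 else 'z',S[i]*q[i])
        if i==1: p=p+A.apply([L[4],0,L[1]]);P.append(p)
        if i==3: p=p+A.apply([L[5],0,L[2]]);P.append(p)
        if i==5: p=p+A.apply([L[6],0,L[3]]);P.append(p)
    return (p,A,P) if full else (p,A)
def fit():
    best=None
    for s in itertools.product([1,-1],repeat=4):
      for yaw in(0,np.pi/2,-np.pi/2,np.pi):
        S=[s[0],1,s[1],1,s[2],1,s[3]]
        def f(L):
            r=[]
            for q,p,o in D:
                P,A=fk(q,L[:7],S); r+=list((P-p)/1.)
                r+=list(300*(A*R.from_euler('z',yaw)*R.from_quat(o).inv()).as_rotvec())
            return np.array(r+list(.02*L[4:7]))
        o=least_squares(f,[250,440,420,330,0,0,0])
        if best is None or o.cost<best[0]: best=(o.cost,S,yaw,o.x,f(o.x))
    return best
if __name__=="__main__":
    b=fit();print(b[0],b[1],b[2],b[3].round(1));print(b[4].round(1))
E
python3 fk.py
```

```text
846.3016116901572 [-1, 1, -1, 1, -1, 1, -1] 1.5707963267948966 [368.6 468.  413.5 382.6   9.3 100.2 -21.6]
[14.6  8.3 -2.6  0.   0.  -0.  15.8 13.1 -4.4 -0.   0.   0.  15.   7.2
 -0.   0.2  0.1 -0.1 18.7  4.1  3.2 -0.1 -0.1  0.   6.9  0.2  3.2  0.1
 -0.2 -0.3  8.5 -1.4  0.1  0.1 -0.1 -0.2 10.6  7.7  0.5 -0.   0.  -0.
  0.2  2.  -0.4]
```

```bash
python3 - <<'E'
import re
t=open('fk.py').read()
t=t.replace("A.apply([L[4],0,L[1]])","A.apply([L[4],L[7],L[1]])").replace("A.apply([L[5],0,L[2]])","A.apply([L[5],L[8],L[2]])").replace("A.apply([L[6],0,L[3]])","A.apply([L[6],L[9],L[3]])")
t=t.replace("L[:7]","L").replace("L[4:7]","L[4:]").replace("[250,440,420,330,0,0,0]","[250,440,420,330,0,0,0,0,0,0]")
t=t.replace("for s in itertools.product([1,-1],repeat=4):","for s in [(-1,-1,-1,-1)]:").replace("for yaw in(0,np.pi/2,-np.pi/2,np.pi):","for yaw in(np.pi/2,):")
open('fk.py','w').write(t)
E
python3 fk.py
```

```text
0.2929718831762069 [-1, 1, -1, 1, -1, 1, -1] 1.5707963267948966 [ 2.517e+02  4.735e+02  4.184e+02  3.667e+02 -1.000e-01  4.000e-01
  3.000e-01 -1.450e+01 -4.000e+00  1.400e+00]
[-0.1  0.  -0.   0.   0.  -0.   0.  -0.  -0.1 -0.   0.   0.  -0.  -0.
  0.1  0.2  0.1 -0.1  0.2  0.  -0.1 -0.1 -0.1  0.  -0.2 -0.  -0.1  0.1
 -0.2 -0.3  0.2  0.1 -0.   0.1 -0.1 -0.2 -0.1 -0.1  0.1 -0.   0.  -0.
 -0.   0.   0.  -0.3 -0.1  0. ]
```

Request:
{"method": "drive_tool", "body": {"motion": [[[0, 0, -15, -7.8, 1], [0, 0, -15, -7.8, 1], [0, 0, -15, -7.8, 1], [0, 0, -15, -7.8, 1], [0, 0, -15, -7.8, 1], [0, 0, -15, -7.8, 1], [0, 0, -15, -7.8, 1], [0, 0, -15, -7.8, 1]]]}}

```text
clock: 4.6
eef_pos: [96.5, -311.8, 346.3]
orientation: [0.72, 0.691, 0.031, -0.059]
force: [0.9, 0.6, -0.5]
finger_gap: 0.0
finger_force: 0.0
```

```bash
python3 s.py
```

```text
4.6 q [ 1.425 -0.086 -0.18   1.687 -0.02   1.673  1.205] p [  96.5 -311.8  346.3] F [ 0.9  0.6 -0.5]
[[ 0.044  0.998 -0.038]
 [ 0.991 -0.039  0.128]
 [ 0.126 -0.043 -0.991]]
```

Request:
{"method": "drive_tool", "body": {"motion": [[[-4, -44, 12, 0, 1], [-4, -44, 12, 0, 1], [-4, -44, 12, 0, 1], [-4, -44, 12, 0, 1], [40, 0, -5, 0, 1], [40, 0, -20, 0, 1]]]}}

```text
clock: 5.2
eef_pos: [-77.6, -235.2, 337.0]
orientation: [0.723, 0.687, 0.034, -0.062]
force: [-0.2, -0.1, 0.6]
finger_gap: 0.1
finger_force: 0.0
```

```bash
python3 s.py
```

```text
5.2 q [ 1.626 -0.275  0.079  1.861  0.075  1.684  1.653] p [ -77.6 -235.2  337. ] F [-0.2 -0.1  0.6]
[[ 0.054  0.998 -0.036]
 [ 0.99  -0.048  0.136]
 [ 0.134 -0.043 -0.99 ]]
```

Request:
{"method": "drive_tool", "body": {"motion": [[[40, 8, -15, 0, 1], [40, 8, -15, 0, 1], [40, 8, -15, 0, 1], [40, 8, -15, 0, 1]]]}}

```text
clock: 5.6
eef_pos: [-59.1, -205.1, 364.6]
orientation: [0.712, 0.696, 0.058, -0.077]
force: [3.1, 0.2, 1.4]
finger_gap: -0.1
finger_force: 0.0
```

```bash
python3 s.py
```

```text
5.6 q [ 1.972 -0.296 -0.194  1.813  0.01   1.801  1.77 ] p [ -59.1 -205.1  364.6] F [3.1 0.2 1.4]
[[ 0.026  0.999 -0.025]
 [ 0.981 -0.02   0.191]
 [ 0.19  -0.029 -0.981]]
```

Request:
{"method": "drive_tool", "body": {"motion": [[[50, 10, 8, 0, 1], [50, 10, 8, 0, 1], [50, 10, 8, 0, 1], [50, 10, 8, 0, 1], [50, 10, 8, 0, 1]]]}}

```text
clock: 6.1
eef_pos: [-38.7, -148.5, 341.4]
orientation: [0.716, 0.675, 0.122, -0.128]
force: [-1.8, 0.3, 0.3]
finger_gap: 0.3
finger_force: 0.0
```

```bash
python3 s.py
```

```text
6.1 q [ 1.87  -0.297 -0.155  1.909  0.009  1.877  1.671] p [ -38.7 -148.5  341.4] F [-1.8  0.3  0.3]
[[ 0.059  0.998  0.001]
 [ 0.936 -0.056  0.348]
 [ 0.348 -0.019 -0.937]]
```

Request:
{"method": "drive_tool", "body": {"motion": [[[-20, -45, 20, 0, 1], [50, -5, 12, 0, 1], [50, -5, 12, 0, 1], [50, -5, 12, 0, 1]]]}}

```text
clock: 6.5
eef_pos: [-98.1, -108.9, 317.2]
orientation: [0.717, 0.666, 0.152, -0.139]
force: [-1.8, 1.6, 1.0]
finger_gap: 0.3
finger_force: 0.0
```

```bash
python3 s.py
```

```text
6.5 q [ 2.11  -0.291 -0.141  1.984  0.094  1.838  1.915] p [ -98.1 -108.9  317.2] F [-1.8  1.6  1. ]
[[ 0.068  0.997  0.033]
 [ 0.913 -0.076  0.401]
 [ 0.403  0.002 -0.915]]
```

Request:
{"method": "drive_tool", "body": {"motion": [[[50, 0, 14, 0, 1], [50, 0, 14, 0, 1], [50, 0, 14, 0, 1], [50, 0, 14, 0, 1]]]}}

```text
clock: 6.9
eef_pos: [-108.0, -56.4, 314.4]
orientation: [0.696, 0.67, 0.206, -0.156]
force: [-1.2, 1.5, 1.5]
finger_gap: 0.1
finger_force: 0.0
```

```bash
python3 s.py
```

```text
6.9 q [ 2.091 -0.297 -0.044  2.04   0.156  1.894  2.025] p [-108.   -56.4  314.4] F [-1.2  1.5  1.5]
[[ 0.019  0.997  0.078]
 [ 0.868 -0.055  0.494]
 [ 0.496  0.058 -0.866]]
```

Request:
{"method": "drive_tool", "body": {"motion": [[[-45, 25, -15, 0, 1], [-20, 45, -5, 0, 1], [0, 45, 0, 0, 1], [0, 45, 0, 0, 1], [45, 0, 15, 0, 1], [50, 0, 15, 0, 1], [50, 0, 15, 0, 1]]]}}

```text
clock: 7.6
eef_pos: [58.8, -73.8, 320.5]
orientation: [0.673, 0.683, 0.224, -0.177]
force: [1.5, 0.4, 0.4]
finger_gap: -0.4
finger_force: 0.0
```

```bash
python3 s.py
```

```text
7.6 q [ 1.622 -0.289 -0.183  2.042 -0.185  1.949  1.458] p [ 58.8 -73.8 320.5] F [1.5 0.4 0.4]
[[-0.033  0.998  0.06 ]
 [ 0.839 -0.005  0.544]
 [ 0.543  0.069 -0.837]]
```

Request:
{"method": "drive_tool", "body": {"motion": [[[45, 5, 18, 0, 1], [40, 5, 16, 0, 1]]]}}

```text
clock: 7.8
eef_pos: [69.0, -52.2, 323.1]
orientation: [0.672, 0.672, 0.244, -0.196]
force: [0.9, 1.5, 0.1]
finger_gap: 0.1
finger_force: 0.0
```

```bash
python3 s.py
```

```text
7.8 q [ 1.639 -0.294 -0.221  2.066 -0.219  1.982  1.424] p [ 69.  -52.2 323.1] F [0.9 1.5 0.1]
[[-0.021  0.998  0.064]
 [ 0.807 -0.021  0.591]
 [ 0.591  0.064 -0.804]]
```

```bash
cat > g.py <<'E'
from fk import *
Mscr=np.array([459.1,-155.45,96.6]); eh=np.array([.0546,.9985,0]); ey=np.array([-.9985,.0546,0]); ez=np.array([0,0,1.])
c,s_=np.cos(np.radians(35)),np.sin(np.radians(35)); ex=c*eh+s_*ez; n=-s_*eh+c*ez
S=[-1,1,-1,1,-1,1,-1]; L=np.array([251.7,473.5,418.4,366.7,-.1,.4,.3,-14.5,-4.0,1.4]); YW=R.from_euler('z',np.pi/2)
def toboard(p): d=np.atleast_2d(p)-Mscr; return np.c_[d@ex,d@ey,d@n]
def world(b): return Mscr+b[0]*ex+b[1]*ey+b[2]*n
LO=np.array([-.3]*7);LO=np.array([-2.7,-.3,-1.27,.12,-1.44,.2,-3.05]);HI=np.array([2.7,1.91,1.3,2.57,4.58,2.03,3.05])
def ik(p,Rt,q0):
    f=lambda q:np.r_[(fk(q,L,S)[0]-p),300*((fk(q,L,S)[1]*YW)*Rt.inv()).as_rotvec(),1*(q-q0)]
    o=least_squares(f,np.clip(q0,LO+.01,HI-.01),bounds=(LO,HI)); return o.x,np.linalg.norm(f(o.x)[:6])
E
python3 - <<'E'
from g import *
np.set_printoptions(precision=2,suppress=True)
px=np.array([[296.5,304.75],[319,284.75]])-.4
h=onplane("scene",px,n,n@Mscr+2); print("holes",toboard(h))
# bar top edge/plate corners, 8x crop
cr=np.array([[45,352],[180,600],[465,335]])/8.+[270,245]-.4
print("plate left-up corner, right-low corner",toboard(onplane("scene",cr[[0,2]],n,n@Mscr+4)))
bt=np.array([[118,305],[165,362],[372,97],[418,155]])/8.+[270,245]-.4
print("bar top corners",toboard(onplane("scene",bt,n,n@Mscr+34)))
st=manip.state();q=st['qpos'];Rt=R.from_quat(st['orientation']);print('fk err',fk(q,L,S)[0]-st['eef_pos'])
for nm,b in(("front",(-60,0,170)),("pre",(-68,10,90)),("grasp",(-68,10,8)),("hang",(35,0,10)),("home",(15,0,10))):
  for tw in(90,-90):
    Rn=R.from_matrix(np.c_[ex,-ey,-n])*R.from_euler('z',tw,degrees=True)
    qq,e=ik(world(b),Rn,q); P=fk(qq,L,S,True)[2]
    print(nm,tw,world(b).round(0),qq,round(e,1),'elbow',P[1].round(0),'wrist',P[2].round(0))
E
```

```text
holes [[-103.1    91.12    2.  ]
 [-103.04   20.53    2.  ]]
plate left-up corner, right-low corner [[ -58.06  107.3     4.  ]
 [-117.34    7.66    4.  ]]
bar top corners [[-60.26 105.86  34.  ]
 [-76.05 105.4   34.  ]
 [-59.65   9.84  34.  ]
 [-76.85  10.07  34.  ]]
fk err [0.05 0.74 0.89]
front 90 [ 451. -302.  201.] [ 0.81  0.63  0.05  1.27 -0.44  1.7  -0.73] 0.0 elbow [ 181. -211.  635.] wrist [ 439. -513.  501.]
front -90 [ 451. -302.  201.] [ 1.14  0.69 -0.54  1.25 -0.17  1.64  2.18] 0.0 elbow [ 112. -279.  618.] wrist [ 439. -513.  501.]
pre 90 [ 443. -262.  131.] [ 0.78  0.62  0.04  1.47 -0.45  1.51 -0.68] 0.0 elbow [ 186. -203.  637.] wrist [ 431. -473.  431.]
pre -90 [ 443. -262.  131.] [ 1.15  0.69 -0.56  1.45 -0.15  1.44  2.2 ] 0.0 elbow [ 109. -282.  617.] wrist [ 431. -473.  431.]
grasp 90 [ 446. -215.   64.] [ 0.72  0.64  0.04  1.62 -0.49  1.34 -0.64] 0.0 elbow [ 205. -198.  630.] wrist [ 433. -426.  364.]
grasp -90 [ 446. -215.   64.] [ 1.13  0.73 -0.58  1.6  -0.14  1.25  2.19] 0.0 elbow [ 120. -291.  606.] wrist [ 434. -426.  364.]
hang 90 [ 460. -133.  125.] [ 0.67  0.5  -0.07  1.7  -0.49  1.33 -0.81] 0.0 elbow [ 167. -151.  668.] wrist [ 448. -344.  425.]
hang -90 [ 460. -133.  125.] [ 1.07  0.58 -0.63  1.68 -0.24  1.25  2.1 ] 0.0 elbow [ 112. -234.  648.] wrist [ 448. -344.  424.]
home 90 [ 459. -149.  113.] [ 0.68  0.53 -0.04  1.68 -0.49  1.33 -0.77] 0.0 elbow [ 176. -160.  661.] wrist [ 447. -360.  413.]
home -90 [ 459. -149.  113.] [ 1.08  0.61 -0.62  1.66 -0.22  1.25  2.11] 0.0 elbow [ 115. -246.  640.] wrist [ 447. -360.  413.]
```

```bash
cat >> g.py <<'E'
def pose(q): p,A=fk(q,L,S); return p,A*YW
def jac(q):
    p,A=pose(q);J=np.zeros((6,7))
    for i in range(7):
        d=q.copy();d[i]+=1e-5;p2,A2=pose(d);J[:,i]=np.r_[(p2-p)/1e-5/300,(A2*A.inv()).as_rotvec()/1e-5]
    return J
def go(q,p,Rt,N=30):
    p0,A0=pose(q); rv=(Rt*A0.inv()).as_rotvec()
    for k in range(1,N+1):
        pt=p0+(p-p0)*k/N; At=R.from_rotvec(rv*k/N)*A0
        for _ in range(2):
            pc,Ac=pose(q); e=np.r_[(pt-pc)/300,(At*Ac.inv()).as_rotvec()]
            J=jac(q); q=np.clip(q+J.T@np.linalg.solve(J@J.T+1e-5*np.eye(6),e),LO+.003,HI-.003)
    return q
def clear(q):
    P=fk(q,L,S,True)[2]; e,w=P[1],P[2]; out=[]
    pts=e+(w-e)*np.linspace(0,1,60)[:,None]
    bx=[(np.array([240,-240,510]),np.array([420,600,640])),(np.array([200,-300,340]),np.array([300,-200,450]))]
    return [round(min(np.linalg.norm(np.maximum(0,np.maximum(lo-x,x-hi))) for x in pts)) for lo,hi in bx]
E
python3 - <<'E'
from g import *
np.set_printoptions(precision=2,suppress=True)
q=np.array(D[0][0]); print('check',go(q,np.array(D[1][1]),R.from_quat(D[1][2])),D[1][0])
q=go(np.array(D[1][0]),np.array([54,-475.3,231.6]),R.from_quat(D[1][2]));print('check2',q,D[2][0])
q=manip.state()['qpos'];A=R.from_quat(manip.state()['orientation'])
for tw in(90,-90):
    Rn=R.from_matrix(np.c_[ex,-ey,-n])*R.from_euler('z',tw,degrees=True)
    for path in ([(69,-330,300),(430,-330,220)],[(69,-330,300),(69,-500,250),(430,-400,220)]):
        a=q
        for w in path: a=go(a,np.array(w),A if w[0]==69 else Rn)
        r=[]
        for b in((-68,57,8),(-68,57,60),(35,0,60),(35,0,10),(15,0,10)):
            a=go(a,world(b),Rn); r.append((a,clear(a)))
        print(tw,path); [print(x) for x in r]
E
```

```text
check [ 0.75  0.42 -0.09  1.36  0.04  1.36 -0.47] [0.75542, 0.41869, -0.08715, 1.36027, 0.03627, 1.36408, -0.46964]
check2 [ 1.3   0.16  0.14  1.7  -0.02  1.28  0.31] [1.303, 0.162, 0.137, 1.702, -0.023, 1.278, 0.307]
90 [(69, -330, 300), (430, -330, 220)]
(array([ 0.86,  0.59, -0.08,  1.72, -0.42,  1.29, -0.64]), [32, 46])
(array([ 0.88,  0.57, -0.07,  1.62, -0.4 ,  1.41, -0.65]), [42, 77])
(array([ 0.75,  0.48, -0.12,  1.61, -0.45,  1.43, -0.84]), [0, 97])
(array([ 0.72,  0.5 , -0.13,  1.69, -0.47,  1.32, -0.83]), [0, 76])
(array([ 0.74,  0.53, -0.13,  1.68, -0.46,  1.32, -0.81]), [0, 70])
90 [(69, -330, 300), (69, -500, 250), (430, -400, 220)]
(array([ 0.76,  0.59,  0.05,  1.72, -0.48,  1.31, -0.58]), [13, 41])
(array([ 0.79,  0.57,  0.07,  1.63, -0.45,  1.43, -0.6 ]), [24, 73])
(array([ 0.65,  0.48,  0.02,  1.61, -0.5 ,  1.45, -0.8 ]), [0, 99])
(array([ 0.62,  0.49,  0.  ,  1.7 , -0.52,  1.34, -0.78]), [0, 80])
(array([ 0.64,  0.52,  0.01,  1.68, -0.52,  1.34, -0.75]), [0, 74])
-90 [(69, -330, 300), (430, -330, 220)]
(array([ 1.25,  0.69, -0.65,  1.7 , -0.11,  1.23,  2.21]), [110, 69])
(array([ 1.28,  0.66, -0.65,  1.61, -0.11,  1.35,  2.22]), [119, 94])
(array([ 1.15,  0.58, -0.71,  1.59, -0.19,  1.36,  2.05]), [54, 86])
(array([ 1.12,  0.6 , -0.71,  1.68, -0.19,  1.24,  2.05]), [45, 59])
(array([ 1.13,  0.63, -0.7 ,  1.66, -0.17,  1.24,  2.07]), [56, 54])
-90 [(69, -330, 300), (69, -500, 250), (430, -400, 220)]
(array([ 1.27,  0.7 , -0.69,  1.7 , -0.08,  1.23,  2.19]), [115, 71])
(array([ 1.3 ,  0.68, -0.69,  1.61, -0.09,  1.35,  2.2 ]), [123, 95])
(array([ 1.17,  0.59, -0.75,  1.59, -0.17,  1.36,  2.04]), [58, 86])
(array([ 1.14,  0.62, -0.75,  1.68, -0.16,  1.24,  2.03]), [49, 57])
(array([ 1.15,  0.64, -0.73,  1.66, -0.15,  1.24,  2.05]), [61, 54])
```

```bash
cat > srch.py <<'E'
from g import *
np.set_printoptions(precision=2,suppress=True)
st=manip.state();q0=st['qpos'];A=R.from_quat(st['orientation'])
Z=A.as_matrix().T@ex; tw0=np.degrees(np.arctan2(Z[1],Z[0]))  # angle of ex in tool xy
tw=tw0-90   # tool y -> ex would be turn tw0-90
print('turn',tw0-90,tw0+90)
def T(a): return A*R.from_euler('z',a,degrees=True)
G=T(tw); print(G.as_matrix(), toboard(Mscr+G.as_matrix().T[1])[0])
rng=np.random.default_rng(0); best=[]
for it in range(60):
    w1=np.array([rng.uniform(-100,250),rng.uniform(-480,-300),rng.uniform(220,380)])
    w2=np.array([rng.uniform(100,450),rng.uniform(-600,-380),rng.uniform(180,350)]); d=rng.uniform(-45,45); e=rng.uniform(0,1)
    try:
        a=go(q0,w1,A,10); a=go(a,w1,T(e*tw+d),10); b=go(a,w2,T(e*tw+d),12); b2=go(b,w2,G,10)
        c=go(b2,np.array([430,-330,220]),G,8); m=[clear(x) for x in(a,b,b2,c)]; Q=[]
        for bb in((-68,57,60),(-68,57,8),(35,0,60),(35,0,10)): c=go(c,world(bb),G,8); Q.append(c); m.append(clear(c))
        err=np.linalg.norm(pose(c)[0]-world((35,0,10)))
        if err<1: best.append((min(map(min,m)),w1.round(),w2.round(),d,e,c,m))
    except Exception as ex_: pass
best.sort(key=lambda t:-t[0])
for t in best[:4]: print(t)
E
timeout 500 python3 srch.py
```

```text
turn -86.31947042139986 93.68052957860014
[[-1.    0.04  0.06]
 [ 0.07  0.8   0.59]
 [-0.03  0.59 -0.8 ]] [1.   0.   0.02]
(55, array([ -60., -349.,  368.]), array([ 439., -597.,  327.]), 43.30755360597098, 0.9572101796109636, array([ 1.42,  0.88, -1.25,  1.69,  0.21,  1.23,  1.7 ]), [[297, 353], [397, 216], [182, 55], [221, 166], [202, 128], [200, 116], [130, 84], [119, 56]])
(52, array([ -72., -363.,  264.]), array([ 346., -392.,  202.]), 32.83004658606967, 0.059464151600338466, array([ 1.16,  0.61, -0.73,  1.7 , -0.21,  1.22,  2.08]), [[278, 321], [127, 156], [196, 175], [144, 152], [128, 96], [119, 73], [61, 82], [52, 52]])
(52, array([ 143., -375.,  337.]), array([ 282., -498.,  229.]), -24.37634970029641, 0.6953021060918184, array([ 1.16,  0.61, -0.74,  1.7 , -0.21,  1.22,  2.07]), [[254, 281], [237, 200], [238, 200], [146, 152], [129, 97], [120, 73], [63, 82], [53, 52]])
(51, array([ 123., -431.,  227.]), array([ 106., -421.,  335.]), 9.597219819046188, 0.7294965609839984, array([ 1.17,  0.62, -0.76,  1.7 , -0.19,  1.22,  2.06]), [[277, 264], [271, 293], [288, 300], [148, 152], [131, 97], [123, 74], [65, 82], [56, 51]])
```

Request:
{"method": "drive_tool", "body": {"motion": [[[-44, 7, -19, 0, 1], [-44, 7, -19, 0, 1], [-44, 7, -19, 0, 1], [-44, 7, -19, 0, 1], [-44, 7, -19, 0, 1], [-44, 7, -19, 0, 1], [-44, 7, -19, 0, 1], [-44, 7, -19, 0, 1]]]}}

```text
clock: 8.6
eef_pos: [112.1, -431.9, 238.4]
orientation: [0.681, 0.662, 0.243, -0.196]
force: [0.4, -0.6, -0.3]
finger_gap: 0.2
finger_force: 0.0
```

Request:
{"method": "drive_tool", "body": {"motion": [[[0, 0, 0, -8.5, 0.5], [0, 0, 0, -8.5, 0.5], [0, 0, 0, -8.5, 0.5], [0, 0, 0, -8.5, 0.5], [0, 0, 0, -8.5, 0.5], [0, 0, 0, -8.5, 0.5], [0, 0, 0, -8.5, 0.5], [0, 0, 0, -8.5, 0.5]]]}}

```text
clock: 9.4
eef_pos: [111.9, -430.1, 239.0]
orientation: [0.191, 0.93, 0.312, -0.026]
force: [0.1, 0.4, -0.4]
finger_gap: 42.9
finger_force: 0.0
```

Request:
{"method": "drive_tool", "body": {"motion": [[[0, 0, 0, -8.5, 0.5], [0, 0, 0, -8.5, 0.5], [0, 0, 0, -1.3, 0.5]]]}}

```text
clock: 9.7
eef_pos: [111.8, -430.1, 238.9]
orientation: [0.043, 0.949, 0.312, 0.024]
force: [0.1, 0.3, 0.1]
finger_gap: 42.4
finger_force: 0.0
```

```bash
cat > nx.py <<'E'
from g import *
import sys
np.set_printoptions(precision=3,suppress=True)
st=manip.state();q=st['qpos'];A=R.from_quat(st['orientation']);M=A.as_matrix();p=st['eef_pos']
print('t',round(st['clock'],2),'p',p.round(1),'board',toboard(p)[0].round(1),'gap',st['finger_gap'].round(1),st['finger_force'].round(1),'F',st['force'].round(1))
print('q',q,'clear',clear(q)); B=np.c_[ex,ey,n].T@M
print('axes in board cols\n',B)
Z=M.T@ex; print('turn to align y with ex',np.degrees(np.arctan2(Z[1],Z[0]))-90)
for a in sys.argv[1:]:
    w=np.array(list(map(float,a.split(','))));w=world(w) ; print(a,'tool delta',(M.T@(w-p)).round(1)); q=go(q,w,A,10); p=w; print('   q',q,clear(q),pose(q)[0].round(0))
E
python3 nx.py -68,57,130 -68,57,60 -68,57,8 35,0,60 35,0,10
```

```text
Traceback (most recent call last):
  File "nx.py", line 5, in <module>
    print('t',round(st['clock'],2),'p',p.round(1),'board',toboard(p)[0].round(1),'gap',st['finger_gap'].round(1),st['finger_force'].round(1),'F',st['force'].round(1))
                                                                                       ^^^^^^^^^^^^^^^^^^^^^^
AttributeError: 'float' object has no attribute 'round'
```

```bash
sed -i "s/st\['finger_gap'\].round(1),st\['finger_force'\].round(1)/st['finger_gap'],st['finger_force']/" nx.py
python3 nx.py -68,57,130 -68,57,60 -68,57,8 35,0,60 35,0,10
```

```text
t 9.7 p [ 111.8 -430.1  238.9] board [-158.5  331.8  284.7] gap 42.354869618323804 0.0 F [0.1 0.3 0.1]
q [ 1.802  0.645 -0.667  1.284  0.061  1.889  2.612] clear [306, 284]
axes in board cols
 [[ 0.024  0.999  0.025]
 [ 0.999 -0.023 -0.04 ]
 [-0.039  0.025 -0.999]]
turn to align y with ex -1.3876587095270452
-68,57,130 tool delta [-266.3   92.9  167.7]
   q [ 1.379  0.677 -0.748  1.477 -0.092  1.492  2.174] [151, 131] [ 395. -282.  164.]
-68,57,60 tool delta [ 2.7 -1.8 69.9]
   q [ 1.362  0.695 -0.748  1.622 -0.088  1.327  2.176] [139, 99] [ 397. -242.  107.]
-68,57,8 tool delta [ 2.  -1.3 51.9]
   q [ 1.338  0.723 -0.743  1.714 -0.08   1.203  2.173] [130, 76] [ 399. -213.   64.]
35,0,60 tool delta [-56.5 105.6 -47.2]
   q [ 1.241  0.607 -0.812  1.614 -0.17   1.326  2.016] [71, 81] [ 459. -161.  166.]
35,0,10 tool delta [ 2.  -1.3 49.9]
   q [ 1.212  0.631 -0.81   1.702 -0.166  1.206  2.014] [62, 49] [ 460. -133.  125.]
```

Request:
{"method": "drive_tool", "body": {"motion": [[[-33, 11.5, 21, -0.2, 0.5], [-33, 11.5, 21, -0.2, 0.5], [-33, 11.5, 21, -0.2, 0.5], [-33, 11.5, 21, -0.2, 0.5], [-33, 11.5, 21, -0.2, 0.5], [-33, 11.5, 21, -0.2, 0.5], [-33, 11.5, 21, -0.2, 0.5], [-33, 11.5, 21, 0, 0.5]]]}}

```text
clock: 10.5
eef_pos: [393.1, -279.4, 164.7]
orientation: [0.033, 0.949, 0.311, 0.027]
force: [-0.1, -1.4, 0.6]
finger_gap: 42.5
finger_force: 0.0
```

```bash
python3 nx.py -68,57,60 -68,57,10; python3 - <<'E'
from h import *
a,_=read_camera("scene");b,_=read_camera("top")
z=lambda q:cv2.resize(q,(400,400),interpolation=cv2.INTER_CUBIC)
cv2.imwrite("pics/pre.png",np.hstack([z(a[180:330,225:375]),z(b[140:280,240:380])]))
E
```

```text
t 10.5 p [ 393.1 -279.4  164.7] board [-65.3  59.1 128.8] gap 42.50797653223798 0.0 F [-0.1 -1.4  0.6]
q [ 1.384  0.669 -0.754  1.489 -0.094  1.488  2.192] clear [149, 130]
axes in board cols
 [[ 0.004  1.     0.024]
 [ 0.999 -0.003 -0.039]
 [-0.039  0.024 -0.999]]
turn to align y with ex -0.22645489549854858
-68,57,60 tool delta [ 0.6 -4.3 68.8]
   q [ 1.363  0.696 -0.751  1.622 -0.085  1.326  2.194] [139, 99] [ 397. -242.  107.]
-68,57,10 tool delta [ 2.  -1.2 49.9]
   q [ 1.34   0.722 -0.746  1.711 -0.078  1.207  2.191] [130, 77] [ 399. -214.   66.]
```

View pics/pre.png

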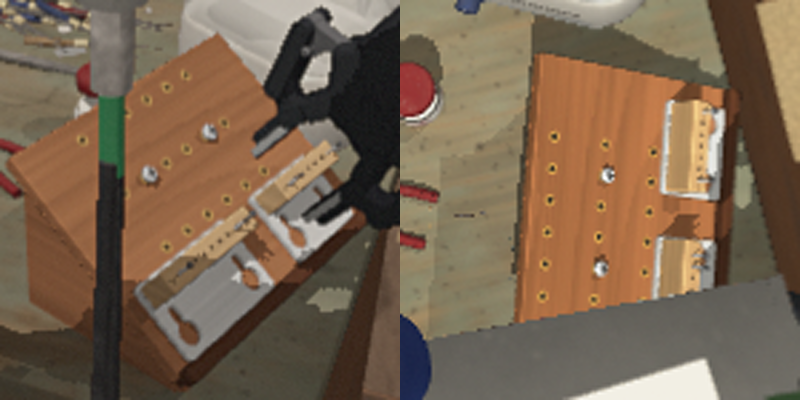

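The scene view shows the fingers straddling the line above the wide rack, with tips near crop pixels (262,152) and (315,215). I'll check the offset between camera and robot by projecting the TCP.

```bash
python3 - <<'E'
from g import *
st=manip.state();M=R.from_quat(st['orientation']).as_matrix();m=camera_model("scene")
for back in(0,6,10):
  for y in(-21,21,0):
    X=st['eef_pos']+M@np.array([0,y,-back]); u=cv2.projectPoints(X.reshape(1,3),np.array(m['rvec']),np.array(m['tvec']),K(m),m['dist'])[0].ravel()
    print(back,y,((u-[225,180])*400/150).round(0))
E
```

```text
0 -21 [299. 203.]
0 21 [256. 150.]
0 0 [277. 176.]
6 -21 [304. 200.]
6 21 [261. 146.]
6 0 [283. 173.]
10 -21 [308. 197.]
10 21 [265. 143.]
10 0 [286. 170.]
```

Request:
{"method": "drive_tool", "body": {"motion": [[[0.7, -2, 30, -0.2, 0.5], [0.7, -2, 30, 0, 0.5], [0.7, -1, 30, 0, 0.5], [0.5, -0.5, 20, 0, 0.5], [0, 0, 9, 0, 0.5], [0, 0, 0, 0, 0.5]]]}}

```text
clock: 11.2
eef_pos: [397.0, -213.4, 65.6]
orientation: [0.031, 0.949, 0.312, 0.027]
force: [-0.2, -0.1, 0.5]
finger_gap: 42.5
finger_force: 0.0
```

```bash
python3 nx.py -68,57,9; python3 - <<'E'
from h import *
a,_=read_camera("scene")
cv2.imwrite("pics/gr.png",cv2.resize(a[210:330,240:380],(700,600),interpolation=cv2.INTER_CUBIC))
E
```

```text
t 11.2 p [ 397.  -213.4   65.6] board [-67.9  58.9   9.7] gap 42.458395730026346 0.0 F [-0.2 -0.1  0.5]
q [ 1.342  0.721 -0.747  1.714 -0.079  1.208  2.196] clear [130, 77]
axes in board cols
 [[-0.001  1.     0.026]
 [ 0.999  0.002 -0.037]
 [-0.038  0.026 -0.999]]
turn to align y with ex 0.0832408498372672
-68,57,9 tool delta [-1.8 -0.1  0.8]
   q [ 1.339  0.725 -0.746  1.71  -0.077  1.208  2.195] [130, 77] [ 399. -213.   65.]
```

View pics/gr.png

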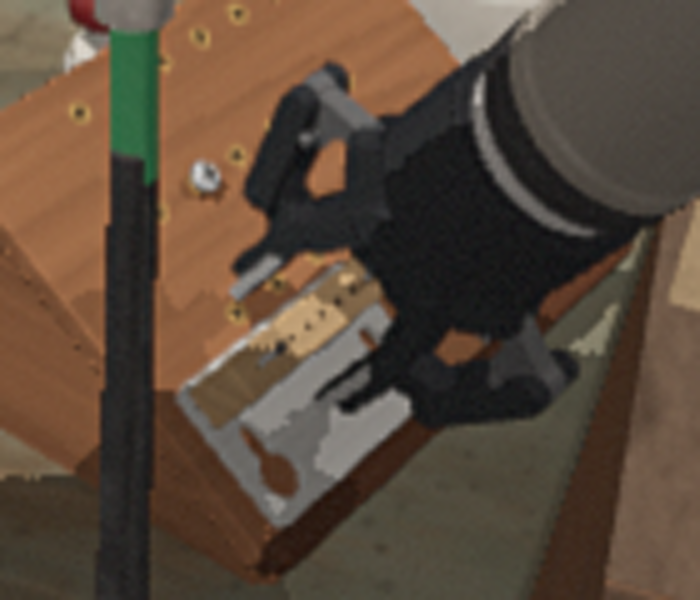

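The fingers straddle the wide rack's bar near its middle, with one tip above it at about (250,275) and the other below at about (340,395). I'll close on the bar.

Request:
{"method": "drive_tool", "body": {"motion": [[[0, 0, 0, 0, 1], [0, 0, 0, 0, 1], [0, 0, 0, 0, 1], [0, 0, 0, 0, 1], [0, 0, 0, 0, 1], [0, 0, 0, 0, 1]]]}}

```text
clock: 11.85
eef_pos: [398.5, -215.1, 67.6]
orientation: [0.031, 0.949, 0.311, 0.029]
force: [-0.9, -0.6, 5.6]
finger_gap: 16.6
finger_force: 60.5
```

Request:
{"method": "drive_tool", "body": {"motion": [[[0, 0, -8, 0, 1], [0, 0, -20, 0, 1], [0, 0, -25, 0, 1], [0, 0, 0, 0, 1], [0, 0, 0, 0, 1]]]}}

```text
clock: 12.35
eef_pos: [394.0, -245.8, 108.7]
orientation: [0.031, 0.949, 0.311, 0.028]
force: [-0.2, 0.2, -2.0]
finger_gap: 16.7
finger_force: 59.6
```

```bash
python3 nx.py 35,0,60; python3 - <<'E'
from h import *
a,_=read_camera("scene")
cv2.imwrite("pics/lift.png",cv2.resize(a[200:330,240:380],(700,650)[:2],interpolation=cv2.INTER_CUBIC)[:600])
E
```

```text
t 12.35 p [ 394.  -245.8  108.7] board [-69.9  60.1  63.6] gap 16.716951982488393 59.643248319625854 F [-0.2  0.2 -2. ]
q [ 1.371  0.692 -0.753  1.621 -0.085  1.333  2.204] clear [140, 100]
axes in board cols
 [[-0.003  1.     0.023]
 [ 0.999  0.003 -0.04 ]
 [-0.04   0.023 -0.999]]
turn to align y with ex 0.1448303388619081
35,0,60 tool delta [-60.2 104.5   8.5]
   q [ 1.243  0.607 -0.815  1.614 -0.168  1.325  2.041] [71, 81] [ 459. -161.  166.]
```

View pics/lift.png

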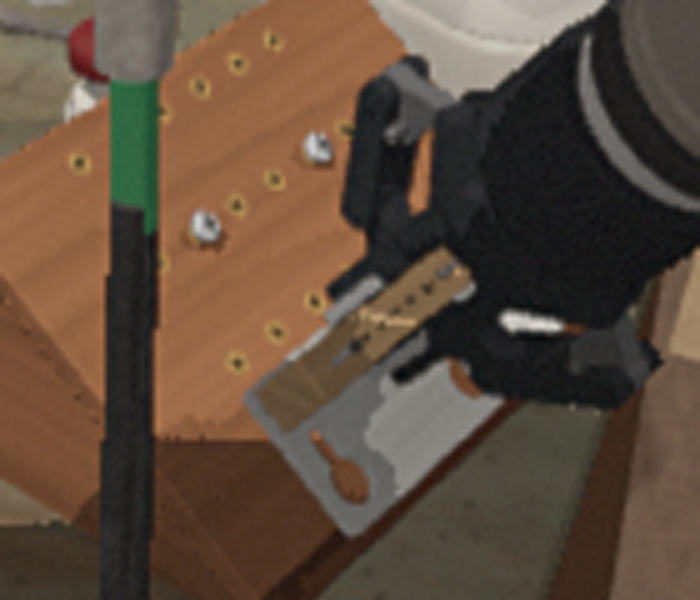

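The rack is lifted and parallel to the face. Its left hole is at crop pixel (350,480).

```bash
python3 - <<'E'
from g import *
np.set_printoptions(precision=1,suppress=True)
print('tcp at close',toboard([398.5,-215.1,67.6]))
px=np.array([[350,480],[245,397],[355,538],[316,435]])/5+[240,200]-.4
for N in(49,53): print(N,toboard(onplane("scene",px,n,n@Mscr+N)))
bt=np.array([[257,388],[292,432]])/5+[240,200]-.4
print(toboard(onplane("scene",bt,n,n@Mscr+51+34)))
E
```

```text
tcp at close [[-68.1  57.3  12.3]]
49 [[-104.2   91.8   49. ]
 [ -60.   105.1   49. ]
 [-119.6  105.6   49. ]
 [ -85.2   91.2   49. ]]
53 [[-103.9   95.    53. ]
 [ -60.   108.2   53. ]
 [-119.3  108.6   53. ]
 [ -85.1   94.4   53. ]]
[[-60.3 126.7  85. ]
 [-78.2 126.7  85. ]]
```

Request:
{"method": "drive_tool", "body": {"motion": [[[-10, 17, 1, 0.1, 1], [-15, 27, 2, 0, 1], [-15, 27, 2, 0, 1], [-12, 20.5, 2, 0, 1], [-7.2, 13, 1.5, 0, 1], [0, 0, 0, 0, 1], [0, 0, 20, 0, 1], [0, 0, 6, 0, 1]]]}}

```text
clock: 13.2
eef_pos: [457.9, -144.6, 143.1]
orientation: [0.031, 0.949, 0.312, 0.025]
force: [-0.7, 0.7, -0.8]
finger_gap: 16.7
finger_force: 59.6
```

```bash
python3 nx.py 34.8,1,24 34.8,1,12.3; python3 - <<'E'
from h import *
a,_=read_camera("scene");b,_=read_camera("top")
z=lambda q:cv2.resize(q,(400,400),interpolation=cv2.INTER_CUBIC)
cv2.imwrite("pics/hov.png",np.hstack([z(a[185:305,250:370]),z(b[150:260,270:380])]))
E
```

```text
t 13.2 p [ 457.9 -144.6  143.1] board [35.5  1.8 32. ] gap 16.739804827798366 59.600263237953186 F [-0.7  0.7 -0.8]
q [ 1.226  0.618 -0.813  1.666 -0.167  1.262  2.037] clear [65, 63]
axes in board cols
 [[ 0.001  1.     0.026]
 [ 0.999  0.    -0.036]
 [-0.036  0.026 -0.999]]
turn to align y with ex -0.03390368944340594
34.8,1,24 tool delta [-0.5 -0.9  8. ]
   q [ 1.221  0.625 -0.811  1.677 -0.165  1.244  2.037] [65, 58] [ 459. -141.  136.]
34.8,1,12.3 tool delta [ 0.4 -0.3 11.7]
   q [ 1.213  0.632 -0.81   1.697 -0.164  1.216  2.037] [63, 51] [ 459. -134.  127.]
```

View pics/hov.png

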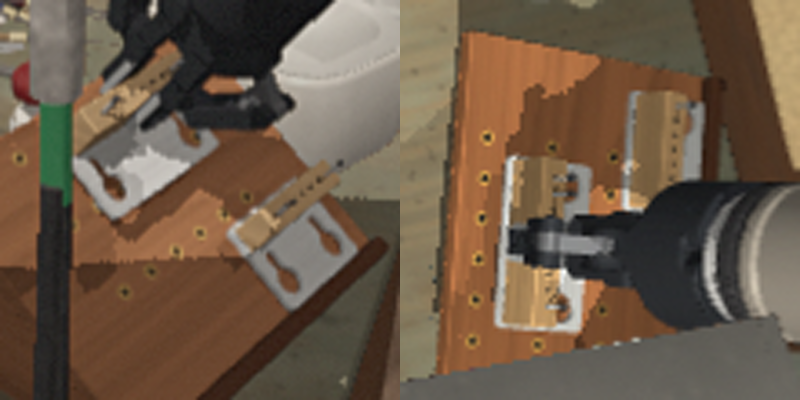

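The rack is hovering over the screws. Its holes are at crop pixels (117,188) and (193,135) in the scene half.

```bash
python3 - <<'E'
from g import *
np.set_printoptions(precision=1,suppress=True)
px=np.array([[117,188],[193,135]])/(400/120)+[250,185]-.35
print(toboard(onplane("scene",px,n,n@Mscr+21.7)))
# plate corners in scene: lower-left, lower-right ; top: plate corners
c=np.array([[118,220],[220,143]])/(400/120)+[250,185]-.35
print(toboard(onplane("scene",c,n,n@Mscr+22.5)))
t=np.array([[512-400,154],[592-400,165],[500-400,325],[578-400,331]])/(400/110)+[270,150]-.35
print(toboard(onplane("top",t,n,n@Mscr+23)))
E
```

```text
[[ -0.1  35.6  21.7]
 [ -0.2 -37.1  21.7]]
[[-15.1  50.3  22.5]
 [-13.6 -49.6  22.5]]
[[ 45.7 -48.8  23. ]
 [-13.3 -49.3  23. ]
 [ 45.2  49.7  23. ]
 [-11.6  50.1  23. ]]
```

Request:
{"method": "drive_tool", "body": {"motion": [[[0.2, -0.5, 6, 0, 1], [0.2, -0.3, 5, 0, 1], [0.1, -0.2, 4, 0, 1], [0, 0, 2, 0, 1], [0, 0, 0, 0, 1]]]}}

```text
clock: 13.8
eef_pos: [460.2, -135.7, 130.5]
orientation: [0.031, 0.949, 0.312, 0.027]
force: [0.7, -0.3, -0.2]
finger_gap: 16.6
finger_force: 59.6
```

Request:
{"method": "drive_tool", "body": {"motion": [[[0, 0, 1.5, 0, 1], [0, 0, 1, 0, 1], [0, 0, 0, 0, 1]]]}}

```text
clock: 14.1
eef_pos: [460.5, -134.4, 128.6]
orientation: [0.031, 0.949, 0.312, 0.027]
force: [-0.5, 0.2, -0.9]
finger_gap: 16.6
finger_force: 59.6
```

Request:
{"method": "drive_tool", "body": {"motion": [[[0, 0, 1, 0, 1], [0, 0, 1, 0, 1], [0, 0, 0, 0, 1]]]}}

```text
clock: 14.4
eef_pos: [460.7, -133.5, 127.3]
orientation: [0.031, 0.949, 0.312, 0.028]
force: [-1.4, -0.2, 1.0]
finger_gap: 16.9
finger_force: 60.0
```

```bash
python3 nx.py
```

```text
t 14.4 p [ 460.7 -133.5  127.3] board [35.6 -0.4 12.5] gap 16.89747599418682 59.967674016952515 F [-1.4 -0.2  1. ]
q [ 1.212  0.629 -0.813  1.698 -0.166  1.212  2.035] clear [62, 51]
axes in board cols
 [[-0.001  1.     0.024]
 [ 0.999  0.002 -0.039]
 [-0.039  0.024 -0.999]]
turn to align y with ex 0.07344766320197493
```

Request:
{"method": "drive_tool", "body": {"motion": [[[1.8, 0, 0, 0, 1], [0, 0, 0.8, 0, 1], [0, 0, 0.8, 0, 1], [0, 0, 0, 0, 1]]]}}

```text
clock: 14.8
eef_pos: [459.5, -133.2, 127.0]
orientation: [0.031, 0.949, 0.311, 0.028]
force: [-2.0, -4.0, 8.2]
finger_gap: 16.8
finger_force: 61.3
```

Request:
{"method": "drive_tool", "body": {"motion": [[[0, -3, -0.2, 0, 1], [0, -4, -0.1, 0, 1], [0, -4, -0.1, 0, 1], [0, 0, 0, 0, 1]]]}}

```text
clock: 15.2
eef_pos: [460.4, -141.1, 121.8]
orientation: [0.031, 0.949, 0.312, 0.029]
force: [0.2, -2.5, 9.6]
finger_gap: 16.4
finger_force: 61.1
```

Request:
{"method": "drive_tool", "body": {"motion": [[[0, -3, -0.1, 0, 1], [0, -3, -0.1, 0, 1], [0, 0, 0, 0, 1]]]}}

```text
clock: 15.5
eef_pos: [460.2, -145.2, 119.0]
orientation: [0.03, 0.949, 0.313, 0.029]
force: [-0.5, -1.5, 10.7]
finger_gap: 16.7
finger_force: 61.2
```

```bash
python3 nx.py
```

```text
t 15.5 p [ 460.2 -145.2  119. ] board [21.3 -0.5 12.4] gap 16.712997169166314 61.19404077529907 F [-0.5 -1.5 10.7]
q [ 1.219  0.651 -0.802  1.687 -0.154  1.212  2.053] clear [71, 51]
axes in board cols
 [[-0.003  1.     0.028]
 [ 0.999  0.004 -0.042]
 [-0.042  0.027 -0.999]]
turn to align y with ex 0.18327990279755113
```

Request:
{"method": "drive_tool", "body": {"motion": [[[0, -3, -0.2, 0, 1], [0, -3, -0.2, 0, 1], [0, 0, 0, 0, 1]]]}}

```text
clock: 15.8
eef_pos: [459.8, -150.4, 115.4]
orientation: [0.031, 0.949, 0.313, 0.029]
force: [-0.3, -0.8, 8.1]
finger_gap: 17.1
finger_force: 61.0
```

Request:
{"method": "drive_tool", "body": {"motion": [[[0, -2, -0.1, 0, 1], [0, -2, 0, 0, 1], [0, 0, 0, 0, 1]]]}}

```text
clock: 16.1
eef_pos: [459.8, -150.5, 115.4]
orientation: [0.029, 0.948, 0.316, 0.029]
force: [-2.8, 2.1, 16.6]
finger_gap: 16.7
finger_force: 61.8
```

```bash
python3 nx.py
```

```text
t 16.1 p [ 459.8 -150.5  115.4] board [14.9 -0.4 12.5] gap 16.707764955176184 61.78174316883087 F [-2.8  2.1 16.6]
q [ 1.221  0.665 -0.797  1.677 -0.149  1.218  2.062] clear [77, 52]
axes in board cols
 [[-0.005  0.999  0.033]
 [ 0.999  0.006 -0.04 ]
 [-0.04   0.033 -0.999]]
turn to align y with ex 0.2757511640955954
```

Request:
{"method": "drive_tool", "body": {"motion": [[[0, 0, 0, 0, 0.55], [0, 0, 0, 0, 0.55], [0, 0, 0, 0, 0.55], [0, 0, 0, 0, 0.55], [0, 0, 0, 0, 0.55]]]}}

```text
clock: 16.6
eef_pos: [457.5, -154.6, 110.2]
orientation: [0.031, 0.949, 0.312, 0.027]
force: [0.5, 0.2, 0.6]
finger_gap: 38.7
finger_force: 0.0
```

Request:
{"method": "drive_tool", "body": {"motion": [[[0, 0, -8, 0, 0.55], [0, 0, -25, 0, 0.55], [0, 0, -40, 0, 0.55], [0, 0, -40, 0, 0.55], [0, 0, -40, 0, 0.55], [0, 0, 0, 0, 0.55]]]}}

```text
clock: 17.2
eef_pos: [448.7, -250.3, 237.4]
orientation: [0.033, 0.95, 0.308, 0.032]
force: [-0.4, -0.6, -0.3]
finger_gap: 38.4
finger_force: 0.0
```

```bash
python3 s.py; python3 - <<'E'
from h import *
a,_=read_camera("scene");b,_=read_camera("top")
z=lambda q:cv2.resize(q,(400,400),interpolation=cv2.INTER_CUBIC)
cv2.imwrite("pics/end.png",np.hstack([z(a[195:315,235:355]),z(b[150:260,270:380])]))
E
```

```text
17.2 q [ 1.289  0.625 -0.789  1.367 -0.144  1.575  2.065] p [ 448.7 -250.3  237.4] F [-0.4 -0.6 -0.3]
[[-0.996  0.043  0.081]
 [ 0.083  0.808  0.584]
 [-0.04   0.588 -0.808]]
```

View pics/end.png

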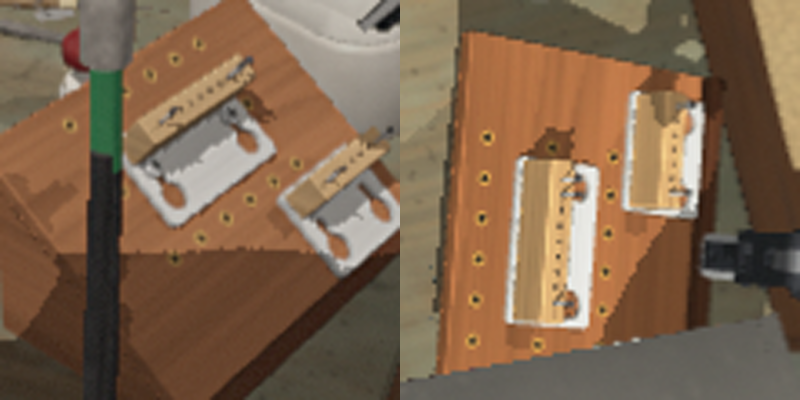

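The screws now sit at the upper ends of the slots, at about (232,113) and (155,165). The round holes at (172,193) and (248,137) are empty below them, and the narrow rack hasn't moved. One numeric check, then I'll hand it in.

```bash
python3 - <<'E'
from g import *
px=np.array([[172,193],[248,137]])/(400/120)+[235,195]-.35
b=toboard(onplane("scene",px,n,n@Mscr+2)); print(b.round(1))
if abs(b[:,0]+19.5).max()<3: print(manip.finish_job())
E
```

```text
[[-17.8  34.    2. ]
 [-17.6 -40.4   2. ]]
the job is handed in; nothing more can be done
None
```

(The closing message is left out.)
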